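# Shut the centrifuge and run a two-key spin

## Robot

A 6-joint arm with a two-finger parallel gripper is mounted at the origin on a cart in front of the work surface, level with it; the furniture and walls round the work are solid. World frame = base frame: x ahead of the robot, y to its left, z up, the work surface at z = 0. Lengths are in m, angles in rad, forces in N, time in s.
With the tool pointing down it reaches from about 0.25 to 0.775 m from the base axis. Payload 4 kg.
Tool frame: the origin (TCP) lies midway between the tips of the shut fingers; the grasp point (between the pads) lies 19 mm behind it; z points along the fingers, y is the direction in which the jaws open and shut (so a half turn about z gives the same grasp; the last joint's range is limited). The gripper opens to 94 mm and grips with 3 to 60 N. Pads are 16 mm wide; open, the fingers measure 119 mm over their backs; the gripper's body (75 mm by 177 mm) begins 78 mm behind the grasp point.
Start: joints at [-1.237, 0.087, 1.371, -0, 1.684, -0.103], TCP at [0.233, -0.498, 0.206] pointing down, gripper open.
Joint ranges: [-3.1, 3.1], [-0.76, 2.03], [0.27, 2.55], [-1.08, 4.22], [0.17, 2.65], [-2.57, 2.57]. Speed limits (rad/s): [2.79, 2.79, 3.14, 3.14, 3.14, 3.14].

## Interface

Orientations are given as [roll, pitch, yaw] about the fixed x, y, z axes, in that order (R = Rz(yaw) Ry(pitch) Rx(roll)).
In Python, from bench import robot gives the robot as it stands.
- The arm moves only by the tool servo_tool, never from a script. Its argument "rows" is a list of rows, each a list of 2 entries, a list of its own where there are three numbers: the shift along the tool's x, y, z normalised to -1 to 1, where 1 is 0.08 m, then the turn about the tool's z normalised to -1 to 1, where 1 is pi/2 rad. A call has 1 to 12 rows; each row is the pose to reach, as a shift and turn from the pose commanded when the call began, along the tool's axes at that moment; what a row does not reach only later rows make up. A row lasts 1/12 s, in which the tool goes at most 41.7 mm and 7.16 degrees, less where a joint would pass 70% of its speed; a pose out of reach is approached as far as the arm can. A call with a number of a shift or a turn outside -1 to 1 is refused whole. A call with a gripper value outside its range is refused whole. "grip" is the closure, from -1 (fully open) to 1 (shut), set as the call begins (left out, the last holds). The fingers move at their own pace and stop on an object; the grip force is fixed at half the most. Time passes only in rows, so rows that repeat a pose let the fingers close. It gives the time, the measured TCP pose, the force and the opening at its end, in the units of the state.
- robot.get_obs(): the state, without advancing time (a new reading comes with each control period).
- robot.snapshot(name): name is "scene" or "side" or "wrist"; returns a dict with "pixels" (400x640x3 uint8, red, green, blue), "camera_matrix" (3x3 intrinsics, pixels), "world_from_camera" (4x4, takes a point from camera to world coordinates). Camera axes: x right, y down, z forward; pixel columns grow to the right and rows downward; lengths in m; the calibration is good to about 2 mm. The wrist camera is an equidistant fisheye: a pixel r from the principal point sees the ray r / f radians off the axis. A picture is of the moment at which its call begins. There is no depth.
- robot.close_job(): hands the job in, once; it reports no verdict.
The state is a dict: "time": time; "joint_positions": joint angles; "qvel": joint speeds; "joint_torque": joint torques, N m; "tool_pos": TCP position; "ee_rot": TCP orientation; "wrist_force": force on the tool from outside, world axes, zero at the start; "wrist_torque": the same for the moment, N m; "width": finger opening in m.
Only numpy, scipy, OpenCV 4.12 (cv2) and the standard library are available. Lean on these libraries where they do the work, as an engineer would, in place of code of your own. Each camera call takes 0.05 s, during which the arm holds its last target.

## Task

Push the open lid of the mini centrifuge down shut. Then, with one fingertip on each, press the two green keys of the white control pod together, keep both fully down for at least three seconds and let go. Do not press the small red stop key between them, do not lift or shove the pod, and leave the bottles and cups alone.

Things in the scene. Friction and masses are not known exactly. Their poses are not given: they have to be found in the camera images.
- centrifuge: white mini centrifuge with a blue lid, 203 (x) x 170 (y) x 126 mm (lid shut), fixed to the bench; it is the one whose lid stands open within reach (a like one, shut, stands unused far to the left). Origin: centre of its underside; its own -x side is the front, z up. The body under the lid is 94 mm high. Lid hinge: along y at x +96, z 96 mm.
- centrifuge_lid (a joint): lid angle in rad: 0 = shut, starts open and nearly upright at about 1.3; the lid swings up and back about the rear hinge. A light push stays below 5 N. Hinge friction holds it where it is near upright; pushed below about 0.7 rad it sinks shut by its own weight.
- lid_hinge (a point): middle of the lid's hinge axis, at the rear top edge of the centrifuge. Beware: a fixed wall shelf hangs over the rear left of the bench (world x over 0.65 m, y over 0.36 m), its underside 0.64 m above the bench.
- lid_tip (a point): point on the lid's middle line 145 mm from the hinge, at its front end when shut (its upper end when open). The lid is a disc-like dome about 140 mm wide and 30 mm thick; when it is open, the bulging outer side faces away from the front, toward the centrifuge's +x. A small tab reaches 11 mm beyond this point.
- pod: white loose control pod, 100 (x) x 140 (y) x 42 mm, 1.2 kg, on four rubber feet. Origin: centre of its underside; z up. In its top, in one row along its y: green key, red stop key, green key. Key tops stand 8 mm proud of the top face, 50 mm above the bench.
- green_left_top (a point): centre of the top face of the green key at the pod's +y side (pod frame x 0, y +27, z 50 mm). The cap is 32 (x) x 26 (y) mm, so it spans 14 to 40 mm from the pod's middle.
- green_right_top (a point): the same for the green key at the pod's -y side (pod frame x 0, y -27, z 50 mm)
- green_left (a joint): travel of that key in m: 0 = up, 0.006 = fully down; a spring of 1.5 N at the top to 4.5 N fully down brings it back
- green_right (a joint): the same for the other green key
- red_stop (a joint): travel in m of the red stop key, 16 mm round, between the green ones, top equally 50 mm above the bench: 0 = up, 0.006 = fully down; spring of 1.5 N at the top to 4.5 N fully down. Not to be pressed.
- dropper: bystander: small brown dropper bottle, 24 mm round, 62 mm high, loose; origin at the centre of its underside
- reagent: bystander: small white bottle with yellow cap, 22 mm round, 58 mm high, loose; origin at the centre of its underside
- cup_red: bystander: sample cup with red lid, 62 mm round, 68 mm high, loose; origin at the centre of its underside
- cup_yellow: bystander: sample cup with yellow lid, same size, loose; origin at the centre of its underside
Things that resemble listed ones, but are neither listed nor needed, are in the scene too. There is more than one size of the centrifuge; the job needs the larger.

How it is judged:
By the outcome, as a careful person would: the job done as asked, in the order asked, and still so for the second after the job is handed in, with the robot touching nothing.
It also fails if it takes over 58 s, if anything falls off the work surface, if the arm or the gripper's body presses on something with over 40 N, if the wrist force passes 120 N, or if a joint passes its speed limit or range.

## Working session

There is one attempt and no reset: what is moved stays moved. The work goes in short steps, Python scripts to look and compute and a tool call to move; the robot and the scene stay as the last step left them, time stands still between calls to the robot, and variables do not carry over. Pictures are saved under pics/ and viewed, and the job is handed in when it is done.

Besides the shell and the picture viewer there is one more tool, called after ">>>" as name(argument=value, ...), one argument or row to a line, values as JSON. servo_tool: Moves the arm, as the interface text tells. Its arguments: {"type":"object","properties":{"rows":{"type":"array"},"grip":{"type":"number"}},"required":["rows"]}

```bash
mkdir -p pics; ls; python3 - <<'E'
from bench import robot
import cv2
print(robot.get_obs())
for n in("scene","side","wrist"):
    s=robot.snapshot(n); cv2.imwrite(f"pics/{n}0.png",s["pixels"][:,:,::-1]); print(n,s["camera_matrix"],s["world_from_camera"])
E
```

```text
pics
{'time': 0.0, 'joint_positions': array([-1.23709285e+00,  8.79366801e-02,  1.37222606e+00, -1.54849062e-05,
        1.68359427e+00, -1.03066732e-01]), 'qvel': array([ 0.00028811,  0.00073633, -0.00116778,  0.00112306,  0.00028913,
       -0.00081147]), 'joint_torque': array([ 7.75718809e-05, -3.40184927e+01, -3.02426863e+01,  7.18874834e-02,
        3.30779341e-02, -1.73894668e-04]), 'tool_pos': array([ 0.23248753, -0.49784978,  0.20432849]), 'ee_rot': array([-3.13943819e+00, -2.07370228e-04,  4.36768264e-01]), 'wrist_force': array([-0.34096548, -0.076407  , -0.21983342]), 'wrist_torque': array([-0.01843015,  0.0120887 , -0.03074851]), 'width': 0.09409614633221829}
scene [[360.96747827   0.         320.26016771]
 [  0.         360.96747827 204.51525499]
 [  0.           0.           1.        ]] [[-0.88844993 -0.27231699  0.3694593   0.15329159]
 [-0.4588671   0.54434637 -0.70223074  0.76634864]
 [-0.00988447 -0.79342957 -0.60858181  0.75361905]
 [ 0.          0.          0.          1.        ]]
side [[483.48094262   0.         316.11744006]
 [  0.         483.48094262 193.67544293]
 [  0.           0.           1.        ]] [[-0.95896887 -0.19826715  0.20265449  0.25193106]
 [-0.28347155  0.6585571  -0.69709857  0.96877336]
 [ 0.00475219 -0.72594261 -0.68773886  1.07101015]
 [ 0.          0.          0.          1.        ]]
wrist [[309.70691629   0.         318.28802616]
 [  0.         309.70691629 199.98367155]
 [  0.           0.           1.        ]] [[ 0.4240176  -0.87819735 -0.22131084  0.29723686]
 [-0.90565125 -0.41175756 -0.10124978 -0.46729831]
 [-0.00220912  0.24336213 -0.96993298  0.38302121]
 [ 0.          0.          0.          1.        ]]
```

View pics/scene0.png

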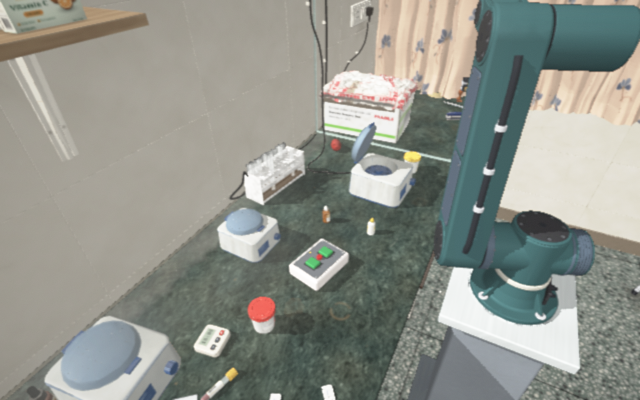

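View pics/side0.png

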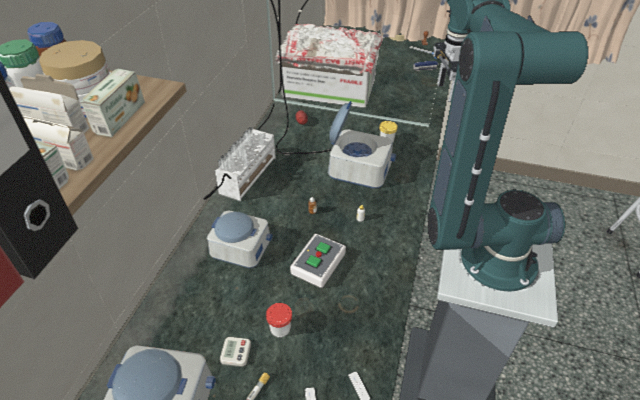

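View pics/wrist0.png

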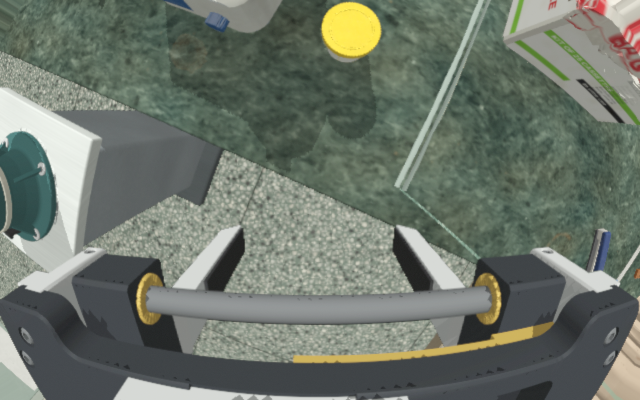

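The open centrifuge is at scene (382,180). The shut ones are at (250,232), which is smaller, and (110,365), which is far left. The open one fits the description. The pod with green keys is at (320,263), and the yellow-lidded cup is just beyond the centrifuge at (412,158). I'll confirm in enlarged crops.

```bash
python3 - <<'E'
import cv2
a=cv2.imread("pics/scene0.png");b=cv2.imread("pics/side0.png")
def c(im,x0,y0,w,h,k,n): cv2.imwrite("pics/"+n,cv2.resize(im[y0:y0+h,x0:x0+w],None,fx=k,fy=k,interpolation=cv2.INTER_CUBIC))
c(a,330,110,110,100,7,"c1.png");c(b,310,90,110,100,7,"c2.png");c(a,280,230,80,65,9,"c3.png");c(b,280,225,80,65,9,"c4.png")
E
```

```text
(no output)
```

View pics/c1.png

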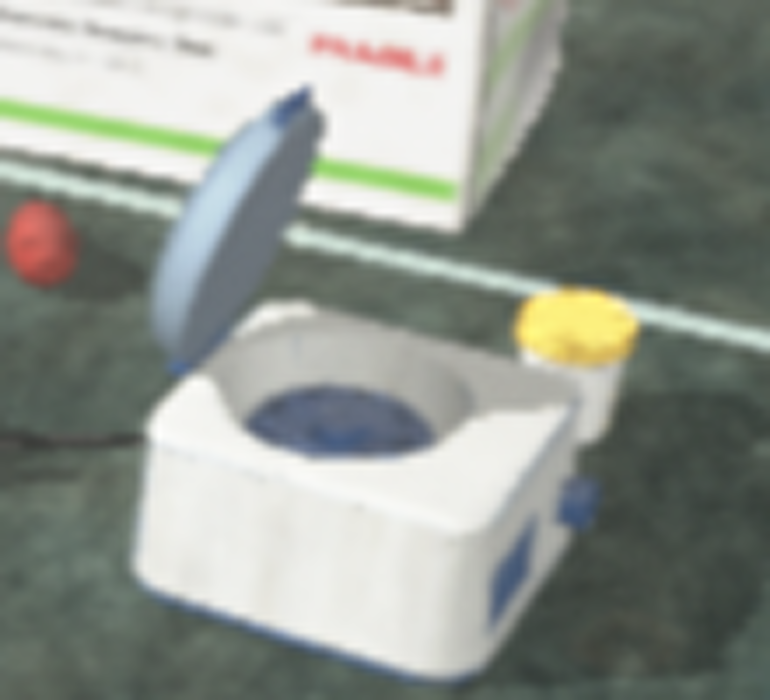

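View pics/c2.png

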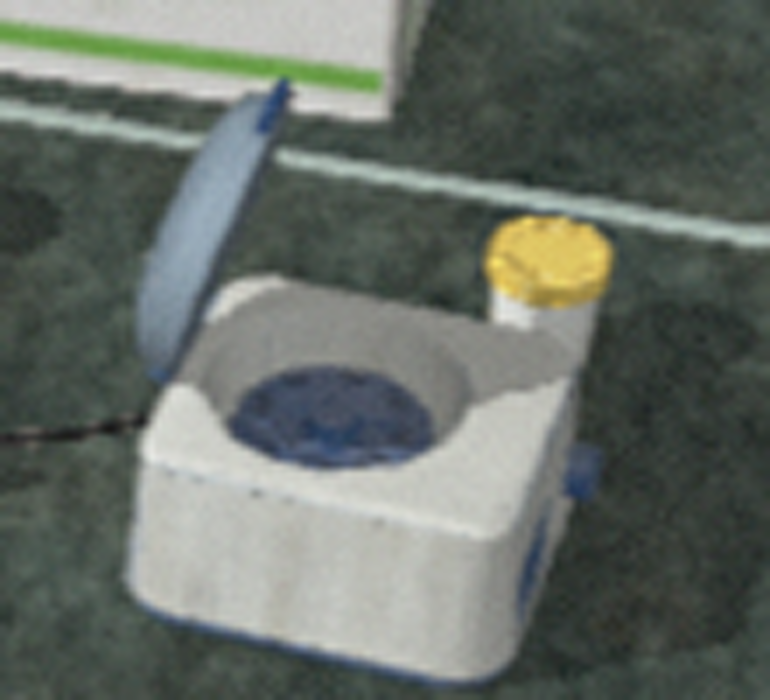

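View pics/c3.png

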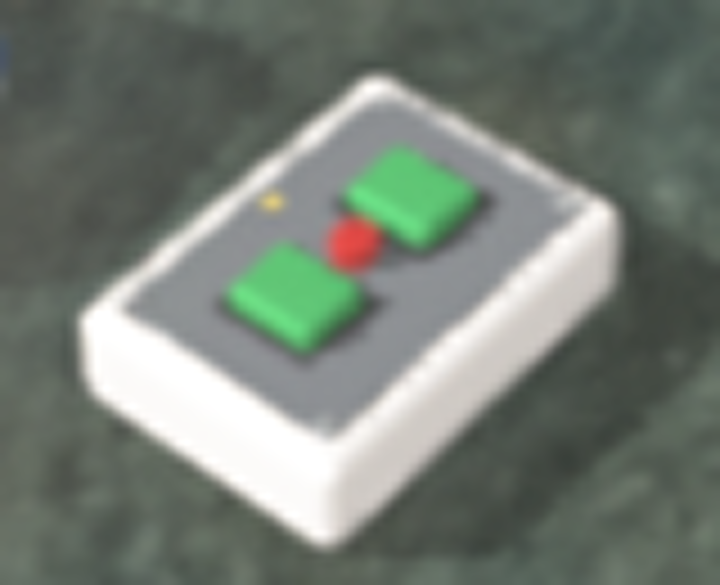

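View pics/c4.png

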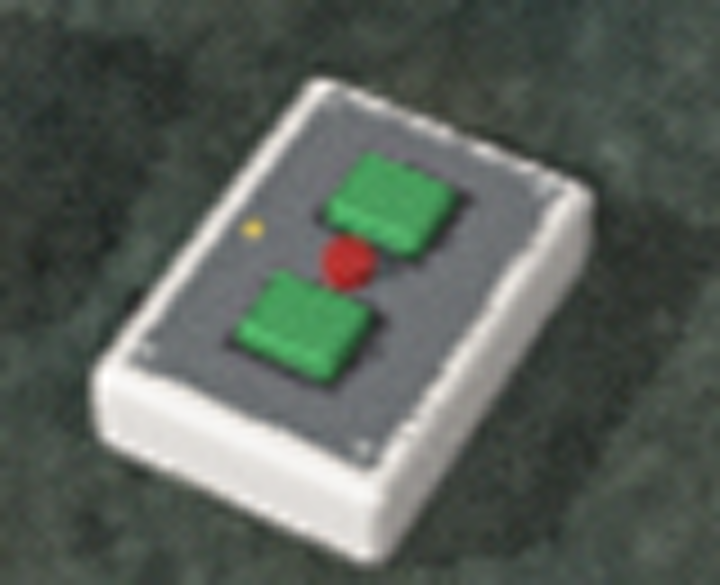

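The crops confirm the larger open centrifuge: blue display on its front, lid at the far (+x) side. They also show the pod's keys, with green tops at c3 (295,290) and (412,190) and at c4 (308,318) and (393,198).

```bash
cat > h.py <<'E'
import numpy as np
K={"scene":(360.96747827,320.26016771,204.51525499),"side":(483.48094262,316.11744006,193.67544293)}
T={"scene":np.array([[-0.88844993,-0.27231699,0.3694593,0.15329159],[-0.4588671,0.54434637,-0.70223074,0.76634864],[-0.00988447,-0.79342957,-0.60858181,0.75361905]]),
"side":np.array([[-0.95896887,-0.19826715,0.20265449,0.25193106],[-0.28347155,0.6585571,-0.69709857,0.96877336],[0.00475219,-0.72594261,-0.68773886,1.07101015]])}
def ray(c,uv):
    f,cx,cy=K[c]; d=T[c][:,:3]@np.array([(uv[0]-cx)/f,(uv[1]-cy)/f,1]); return T[c][:,3],d/np.linalg.norm(d)
def atz(c,uv,z):
    o,d=ray(c,uv); return o+d*(z-o[2])/d[2]
def tri(a,b):
    A=0;B=0
    for c,uv in(("scene",a),("side",b)):
        o,d=ray(c,uv);P=np.eye(3)-np.outer(d,d);A=A+P;B=B+P@o
    x=np.linalg.solve(A,B); return x,[np.linalg.norm(np.cross(x-ray(c,uv)[0],ray(c,uv)[1])) for c,uv in(("scene",a),("side",b))]
def cr(x0,y0,k,u,v): return (x0+(u+.5)/k-.5,y0+(v+.5)/k-.5)
def proj(c,p):
    f,cx,cy=K[c]; q=T[c][:,:3].T@(np.asarray(p)-T[c][:,3]); return f*q[0]/q[2]+cx,f*q[1]/q[2]+cy
E
python3 - <<'E'
from h import *
np.set_printoptions(precision=4,suppress=True)
c1=lambda u,v:cr(330,110,7,u,v);c2=lambda u,v:cr(310,90,7,u,v);c3=lambda u,v:cr(280,230,9,u,v);c4=lambda u,v:cr(280,225,9,u,v)
for n,a,b,z in [("keyL",(295,290),(308,318),.05),("keyR",(412,190),(393,198),.05),("red",(355,243),(349,262),.05),("pc1",(375,75),(318,80),.042),("pc2",(85,315),(98,375),.042),("pc3",(330,440),(380,470),.042),("pc4",(620,205),(590,190),.042)]:
    print(n,tri(c3(*a),c4(*b)),atz("scene",c3(*a),z),atz("side",c4(*b),z))
for n,a,b,z in [("tab",(303,92),(285,85),.24),("hinge",(182,367),(163,377),.096),("cornLF top",(470,535),(500,535),.094),("LR top",(155,430),(150,455),.094),("frontR top",(578,395),(578,375),.094),("LFbot",(465,672),(490,675),0),("LRbot",(140,585),(133,595),0),("RR top",(280,303),(265,280),.094),("cup",(577,320),(550,255),.068)]:
    print(n,tri(c1(*a),c2(*b)),atz("scene",c1(*a),z),atz("side",c2(*b),z))
for n,a,b in [("dropper",(326,221),(312,213)),("reagent",(371,234),(361,221))]:
    print(n,atz("scene",a,0),atz("side",b,0))
E
```

```text
keyL (array([0.4865, 0.1816, 0.0462]), [np.float64(0.0008886804917966937), np.float64(0.0008886804917966968)]) [0.4846 0.1858 0.05  ] [0.4856 0.1834 0.05  ]
keyR (array([0.4756, 0.1262, 0.043 ]), [np.float64(0.0005409871624080439), np.float64(0.0005409871624080808)]) [0.4725 0.1332 0.05  ] [0.4741 0.1312 0.05  ]
red (array([0.482 , 0.1523, 0.0406]), [np.float64(0.00036995299077679416), np.float64(0.000369952990776869)]) [0.4777 0.1608 0.05  ] [0.4799 0.1593 0.05  ]
pc1 (array([0.5135, 0.0785, 0.0351]), [np.float64(0.0002029745169061195), np.float64(0.00020297451690607081)]) [0.5101 0.0848 0.042 ] [0.5118 0.0847 0.042 ]
pc2 (array([0.5428, 0.2108, 0.0353]), [np.float64(5.775789043510804e-05), np.float64(5.775789043491269e-05)]) [0.5392 0.2161 0.042 ] [0.5409 0.2157 0.042 ]
pc3 (array([0.4505, 0.2281, 0.0456]), [np.float64(0.00037217908757050867), np.float64(0.0003721790875705007)]) [0.452  0.2258 0.042 ] [0.4512 0.225  0.042 ]
pc4 (array([0.4197, 0.0956, 0.033 ]), [np.float64(0.0007347906133014102), np.float64(0.00073479061330149)]) [0.4163 0.103  0.042 ] [0.4184 0.1041 0.042 ]
tab (a
[... 922 characters left out ...]
t64(0.0008382433302689078)]) [ 0.3773 -0.2134  0.    ] [ 0.3787 -0.2119  0.    ]
LRbot (array([ 0.5624, -0.2482, -0.0285]), [np.float64(0.0013901279985926232), np.float64(0.0013901279985925011)]) [ 0.5478 -0.2094  0.    ] [ 0.5539 -0.2184  0.    ]
RR top (array([ 0.5249, -0.3328,  0.1092]), [np.float64(0.0033819769615395516), np.float64(0.003381976961539432)]) [ 0.5348 -0.3536  0.094 ] [ 0.5277 -0.3579  0.094 ]
cup (array([ 0.4038, -0.4719,  0.0566]), [np.float64(0.00021520156115093167), np.float64(0.0002152015611508558)]) [ 0.3998 -0.4513  0.068 ] [ 0.4019 -0.4559  0.068 ]
dropper [ 0.5539 -0.0337  0.    ] [ 0.5551 -0.0299  0.    ]
reagent [ 0.4016 -0.0403  0.    ] [ 0.4025 -0.0403  0.    ]
```

```bash
python3 - <<'E'
from h import *
np.set_printoptions(precision=3,suppress=True)
# wall/bench line, rack, box
for uv in [(255,197),(215,235),(300,165),(270,200),(303,178),(325,128)]: print(uv,atz("scene",uv,0))
for c,uvs in(("scene",[(248,172),(303,150)]),): 
    for uv in uvs: print("rack top",atz(c,uv,.08))
E
```

```text
(255, 197) [ 0.837 -0.039  0.   ]
(215, 235) [0.832 0.181 0.   ]
(300, 165) [ 0.803 -0.298  0.   ]
(270, 200) [ 0.78  -0.048  0.   ]
(303, 178) [ 0.745 -0.221  0.   ]
(325, 128) [ 0.864 -0.643  0.   ]
rack top [ 0.873 -0.064  0.08 ]
rack top [ 0.778 -0.286  0.08 ]
```

>>> servo_tool(
  rows=[
    [[0, 0, -0.25], 0.06],
    [[0, 0, -0.5], 0.13],
    [[0, 0, -0.75], 0.2],
    [[0, 0, -1], 0.26],
    [[0, 0, -1], 0.33],
    [[0, 0, -1], 0.33],
  ],
  grip=1,
)

```text
time: 0.65
tool_pos: [0.2329, -0.4989, 0.287]
ee_rot: [3.139, -0.001, -0.083]
wrist_force: [-0.8, 0.2, 0.4]
width: 0.0574
```

>>> servo_tool(
  rows=[
    [[0.2, -0.1, -0.2], 0],
    [[0.5, -0.35, -0.45], 0],
    [[0.8, -0.6, -0.6], 0],
    [[1, -0.8, -0.6], 0],
  ],
)

```text
time: 0.98
tool_pos: [0.3194, -0.4405, 0.3355]
ee_rot: [3.139, -0.003, -0.078]
wrist_force: [0.3, -0.1, 0.7]
width: 0.0312
```

>>> servo_tool(
  rows=[
    [[0.3, -0.25, 0], 0],
    [[0.65, -0.5, 0], 0],
    [[1, -0.75, 0], 0],
  ],
)

```text
time: 1.23
tool_pos: [0.403, -0.3867, 0.3323]
ee_rot: [-3.14, 0.001, -0.079]
wrist_force: [0.1, -1.2, 0.7]
width: 0.0106
```

>>> servo_tool(
  rows=[
    [[0.3, -0.25, 0], 0],
    [[0.65, -0.5, 0], 0],
    [[1, -0.75, 0], 0],
  ],
)

```text
time: 1.48
tool_pos: [0.4877, -0.3332, 0.3321]
ee_rot: [-3.14, 0.002, -0.079]
wrist_force: [0.4, -0.6, 0.2]
width: 0.0006
```

>>> servo_tool(
  rows=[
    [[0.3, -0.25, 0], 0],
    [[0.65, -0.5, 0], 0],
    [[1, -0.77, 0], 0],
  ],
)

```text
time: 1.73
tool_pos: [0.5725, -0.2786, 0.3319]
ee_rot: [-3.141, 0.002, -0.079]
wrist_force: [0.5, -1.4, -0.1]
width: 0.0002
```

>>> servo_tool(
  rows=[
    [[0.3, 0, 0], 0],
    [[0.6, 0, 0], 0],
    [[0.6, 0, 0], 0],
  ],
)

```text
time: 1.98
tool_pos: [0.6227, -0.2826, 0.3278]
ee_rot: [-3.138, 0.006, -0.075]
wrist_force: [-0.1, -0.7, -1.4]
width: 0.0004
```

```bash
python3 - <<'E'
from bench import robot
import cv2
o=robot.get_obs();print(o["time"],o["tool_pos"],o["joint_positions"])
s=robot.snapshot("side");cv2.imwrite("pics/s1.png",cv2.resize(s["pixels"][40:240,240:500,::-1],None,fx=3,fy=3))
s=robot.snapshot("wrist");cv2.imwrite("pics/w1.png",s["pixels"][:,:,::-1])
E
```

```text
1.9833 [ 0.62272606 -0.28255443  0.32775221] [-5.09168875e-01  4.31290901e-01  7.07334725e-01  7.45009349e-04
  2.00941824e+00  1.13743777e+00]
```

View pics/s1.png

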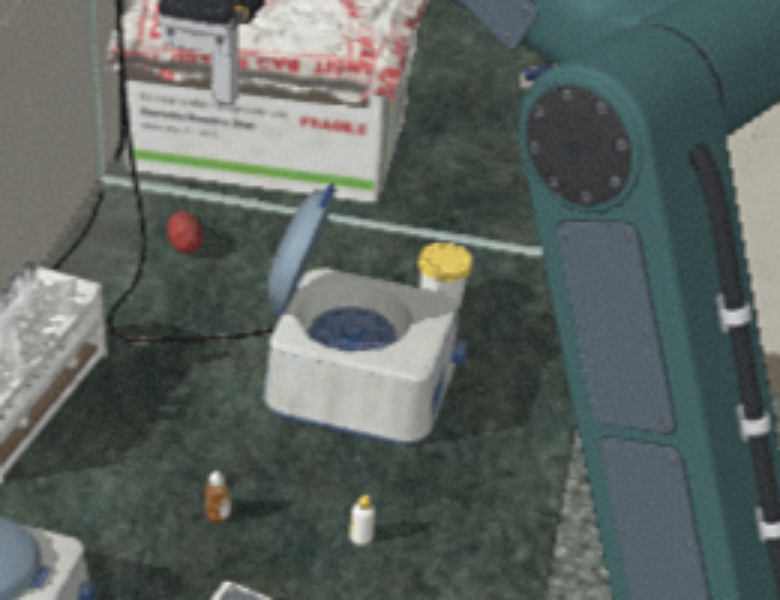

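View pics/w1.png

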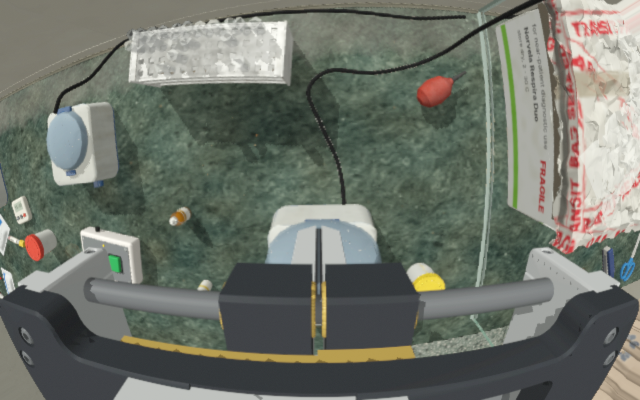

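The side view shows the shut fingers above and behind the lid. The wrist view has the finger centre at column 318 and the lid middle at about 322, so they are lined up. I'll go down behind the lid.

>>> servo_tool(
  rows=[
    [[0, 0, 0.3], 0],
    [[0, 0, 0.6], 0],
    [[0, 0, 0.85], 0],
    [[0, 0, 0.85], 0],
  ],
)

```text
time: 2.42
tool_pos: [0.6163, -0.283, 0.2601]
ee_rot: [-3.138, 0.009, -0.082]
wrist_force: [-1.2, 0.7, -0.0]
width: 0.0009
```

>>> servo_tool(
  rows=[
    [[0, 0, 0.3], 0],
    [[0, 0, 0.6], 0],
    [[0, 0, 0.8], 0],
    [[0, 0, 0.8], 0],
  ],
)

```text
time: 2.75
tool_pos: [0.6171, -0.2832, 0.1984]
ee_rot: [-3.139, 0.006, -0.082]
wrist_force: [-1.2, -0.2, -0.9]
width: 0.0004
```

>>> servo_tool(
  rows=[
    [[-0.1, 0, 0], 0],
    [[-0.2, 0, 0], 0],
    [[-0.3, 0, 0], 0],
    [[-0.4, 0, 0], 0],
    [[-0.5, 0, 0], 0],
    [[-0.6, 0, 0], 0],
    [[-0.7, 0, 0], 0],
  ],
)

```text
time: 3.33
tool_pos: [0.5628, -0.279, 0.2021]
ee_rot: [3.141, -0.001, -0.082]
wrist_force: [0.2, 0.1, 0.0]
width: 0.0007
```

```bash
python3 - <<'E'
from bench import robot
import cv2
s=robot.snapshot("side");cv2.imwrite("pics/s2.png",cv2.resize(s["pixels"][40:240,240:500,::-1],None,fx=3,fy=3))
E
```

```text
(no output)
```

View pics/s2.png

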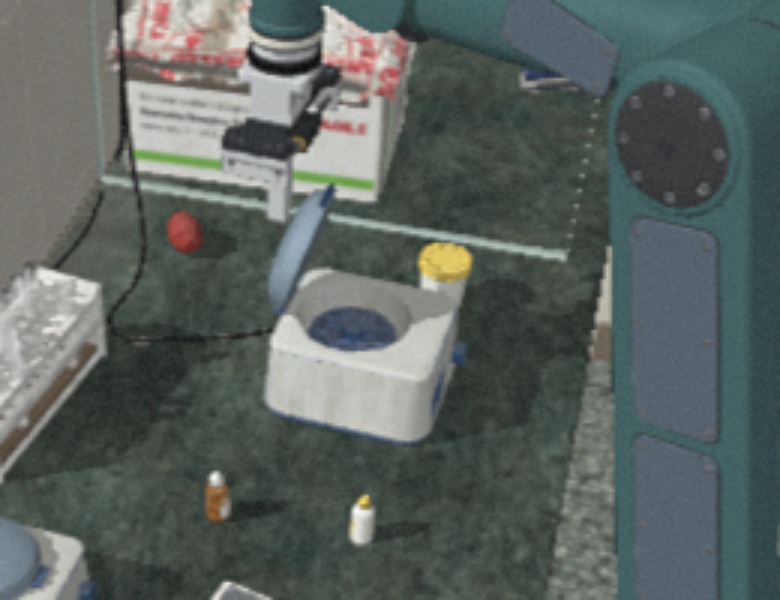

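The finger tip is just behind the upper lid, still free. Now the slow push forward, then down.

>>> servo_tool(
  rows=[
    [[-0.08, 0, 0], 0],
    [[-0.16, 0, 0], 0],
    [[-0.24, 0, 0.02], 0],
    [[-0.32, 0, 0.04], 0],
    [[-0.4, 0, 0.06], 0],
    [[-0.48, 0, 0.09], 0],
    [[-0.56, 0, 0.12], 0],
    [[-0.64, 0, 0.15], 0],
    [[-0.72, 0, 0.18], 0],
    [[-0.8, 0, 0.21], 0],
  ],
)

```text
time: 4.22
tool_pos: [0.4991, -0.2736, 0.1841]
ee_rot: [-3.141, 0.001, -0.082]
wrist_force: [-0.7, 0.3, -0.1]
width: 0.0003
```

```bash
python3 - <<'E'
from bench import robot
import cv2
s=robot.snapshot("side");cv2.imwrite("pics/s3.png",cv2.resize(s["pixels"][40:240,240:500,::-1],None,fx=3,fy=3))
E
```

```text
(no output)
```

View pics/s3.png

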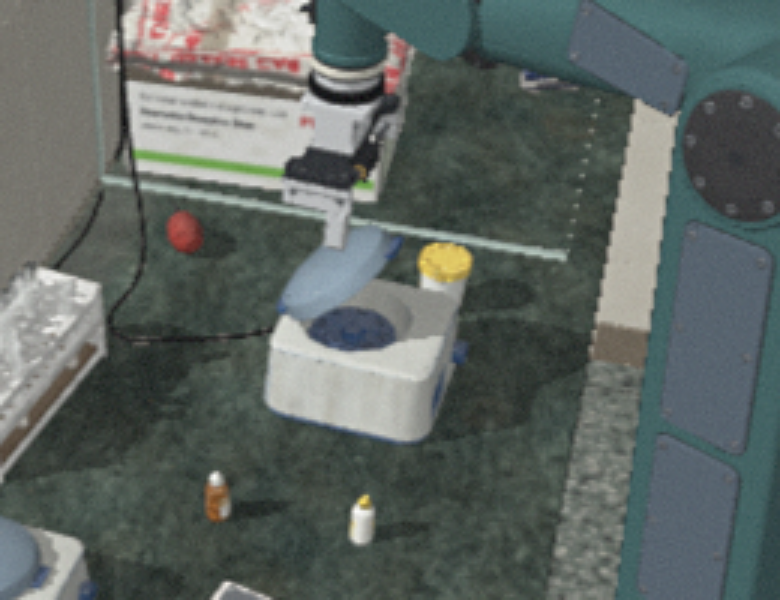

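The lid is now roughly half shut (tab at (395,243)) and the finger rests on its outer side. I'll keep pushing.

>>> servo_tool(
  rows=[
    [[-0.08, 0, 0.03], 0],
    [[-0.16, 0, 0.06], 0],
    [[-0.24, 0, 0.1], 0],
    [[-0.32, 0, 0.14], 0],
    [[-0.4, 0, 0.18], 0],
    [[-0.48, 0, 0.22], 0],
    [[-0.56, 0, 0.27], 0],
    [[-0.64, 0, 0.32], 0],
    [[-0.64, 0, 0.37], 0],
    [[-0.64, 0, 0.42], 0],
    [[-0.64, 0, 0.42], 0],
  ],
)

```text
time: 5.18
tool_pos: [0.4484, -0.2693, 0.1499]
ee_rot: [-3.141, 0.001, -0.082]
wrist_force: [0.3, 0.2, -0.0]
width: 0.0009
```

```bash
python3 - <<'E'
from bench import robot
import cv2
s=robot.snapshot("side");cv2.imwrite("pics/s4.png",cv2.resize(s["pixels"][40:240,240:500,::-1],None,fx=3,fy=3))
E
```

```text
(no output)
```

View pics/s4.png

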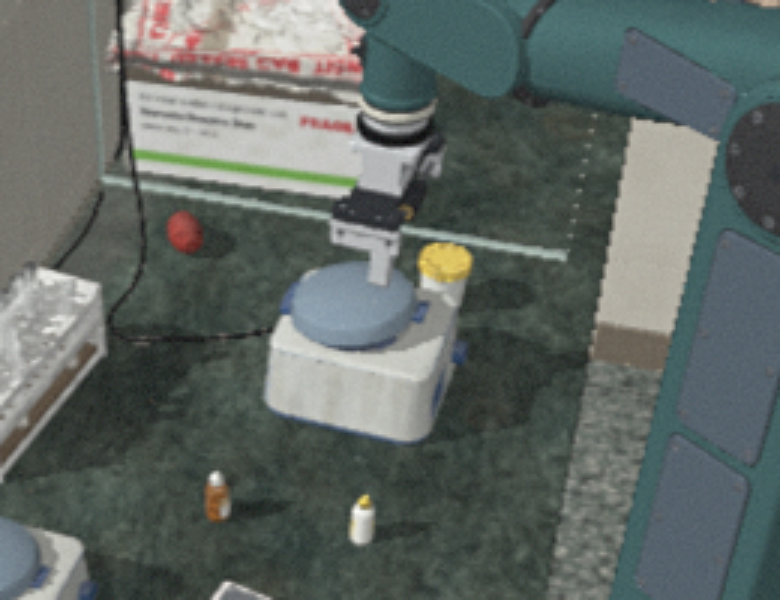

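The lid looks shut or nearly so (tab at (422,312), on the body top). I'll press down gently to check.

>>> servo_tool(
  rows=[
    [[0, 0, 0.06], 0],
    [[0, 0, 0.12], 0],
    [[0, 0, 0.18], 0],
    [[0, 0, 0.22], 0],
    [[0, 0, 0.25], 0],
    [[0, 0, 0.25], 0],
  ],
)

```text
time: 5.73
tool_pos: [0.4485, -0.2694, 0.1302]
ee_rot: [-3.141, 0.001, -0.081]
wrist_force: [0.7, 0.3, -0.3]
width: 0.0005
```

>>> servo_tool(
  rows=[
    [[0, 0, 0.015], 0],
    [[0, 0, 0.03], 0],
    [[0, 0, 0.04], 0],
    [[0, 0, 0.05], 0],
  ],
)

```text
time: 6.07
tool_pos: [0.4489, -0.2697, 0.1272]
ee_rot: [3.141, -0.0, -0.082]
wrist_force: [0.5, -1.1, 0.1]
width: 0.0005
```

>>> servo_tool(
  rows=[
    [[0, 0, 0.015], 0],
    [[0, 0, 0.03], 0],
    [[0, 0, 0.045], 0],
    [[0, 0, 0.045], 0],
  ],
)

```text
time: 6.4
tool_pos: [0.449, -0.2698, 0.1248]
ee_rot: [3.141, -0.001, -0.082]
wrist_force: [-1.6, 1.4, 4.5]
width: 0.0008
```

Contact at z = 0.125 with 4.5 N matches the shut lid height of 126 mm. I'll lift, set the fingers to about 42 mm, and go to the pod.

>>> servo_tool(
  rows=[
    [[0, 0, -0.3], 0],
    [[0, 0, -0.65], 0],
    [[0, 0, -1], 0],
    [[0, -0.2, -1], 0],
  ],
  grip=0.1,
)

```text
time: 6.73
tool_pos: [0.4523, -0.2571, 0.21]
ee_rot: [3.134, -0.01, -0.084]
wrist_force: [1.2, 0.2, 1.0]
width: 0.0239
```

>>> servo_tool(
  rows=[
    [[0, -0.3, -0.1], 0.02],
    [[0, -0.65, -0.1], 0.05],
    [[0, -1, -0.1], 0.086],
  ],
)

```text
time: 6.98
tool_pos: [0.4569, -0.1734, 0.2121]
ee_rot: [3.141, -0.001, -0.22]
wrist_force: [0.5, -0.7, -0.1]
width: 0.0412
```

>>> servo_tool(
  rows=[
    [[0, -0.3, 0], 0],
    [[0, -0.65, 0], 0],
    [[0, -1, 0], 0],
  ],
)

```text
time: 7.23
tool_pos: [0.4739, -0.0947, 0.2116]
ee_rot: [3.141, -0.001, -0.217]
wrist_force: [0.8, -0.5, -0.1]
width: 0.0427
```

>>> servo_tool(
  rows=[
    [[0, -0.3, 0], 0],
    [[0, -0.65, 0], 0],
    [[0, -1, 0], 0],
  ],
)

```text
time: 7.48
tool_pos: [0.4911, -0.0164, 0.2115]
ee_rot: [3.142, -0.0, -0.217]
wrist_force: [-0.3, -0.2, 0.3]
width: 0.0418
```

>>> servo_tool(
  rows=[
    [[0, -0.3, 0], 0],
    [[0, -0.65, 0], 0],
    [[0, -1, 0], 0],
    [[0, -1, 0], 0],
  ],
)

```text
time: 7.82
tool_pos: [0.5086, 0.0646, 0.2112]
ee_rot: [-3.139, 0.0, -0.211]
wrist_force: [0.5, 0.4, 0.0]
width: 0.0419
```

>>> servo_tool(
  rows=[
    [[-0.2, -0.33, 0], 0],
    [[-0.4, -0.66, 0], 0],
    [[-0.6, -1, 0.2], 0],
    [[-0.61, -1, 0.5], 0],
    [[-0.61, -1, 0.8], 0],
    [[-0.61, -1, 1], 0],
    [[-0.61, -1, 1], 0],
  ],
)

```text
time: 8.4
tool_pos: [0.4749, 0.1482, 0.127]
ee_rot: [3.138, 0.008, -0.216]
wrist_force: [-0.6, 0.0, -1.1]
width: 0.0421
```

```bash
python3 - <<'E'
from bench import robot
import cv2
from h import *
o=robot.get_obs();print(o["tool_pos"],o["ee_rot"])
s=robot.snapshot("side");cv2.imwrite("pics/s5.png",cv2.resize(s["pixels"][180:310,240:400,::-1],None,fx=4.5,fy=4.5,interpolation=cv2.INTER_CUBIC))
s=robot.snapshot("scene");cv2.imwrite("pics/a5.png",cv2.resize(s["pixels"][180:310,240:400,::-1],None,fx=4.5,fy=4.5,interpolation=cv2.INTER_CUBIC))
s=robot.snapshot("wrist");cv2.imwrite("pics/w5.png",s["pixels"][:,:,::-1]);
E
```

```text
[0.47487097 0.14824548 0.12702225] [ 3.13783025  0.00764011 -0.21641643]
```

View pics/s5.png

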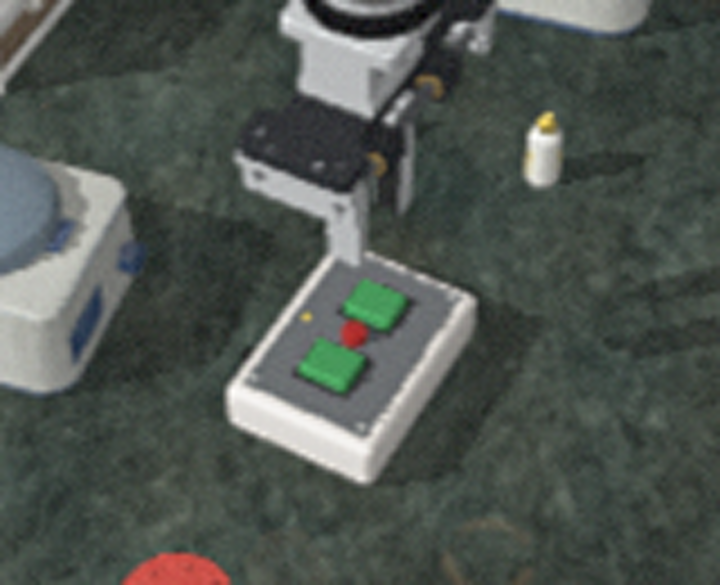

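View pics/a5.png

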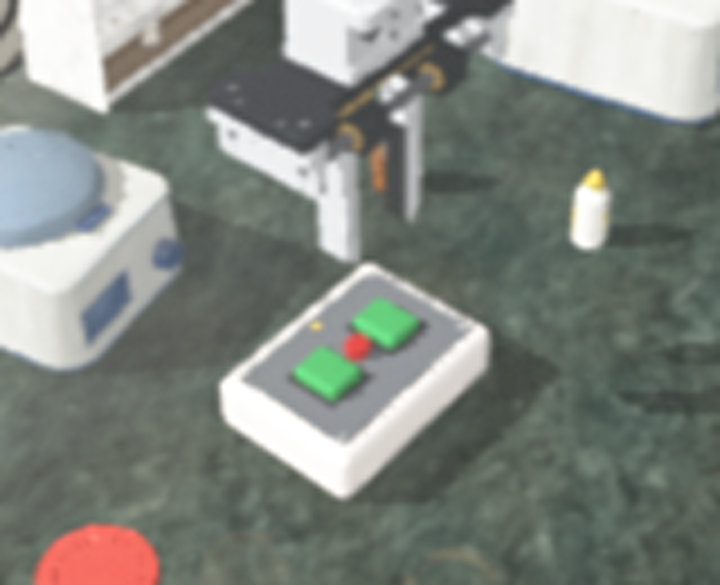

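View pics/w5.png

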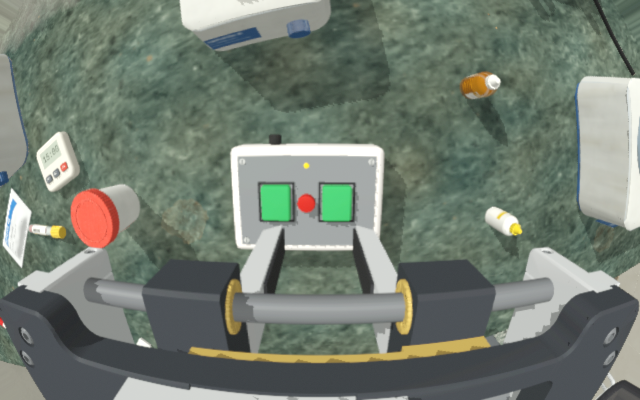

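The wrist view shows the green keys at (276,203) and (337,202), red at (306.5,203), and the finger tips straddling about column 320. I'll measure with the wrist calibration.

```bash
python3 - <<'E'
from bench import robot
import cv2
from h import *
np.set_printoptions(precision=4,suppress=True)
o=robot.get_obs();print(o["time"],o["tool_pos"],o["ee_rot"],o["width"])
s=robot.snapshot("wrist");im=s["pixels"];cv2.imwrite("pics/w6.png",cv2.resize(im[130:270,220:400,::-1],None,fx=4,fy=4,interpolation=cv2.INTER_CUBIC))
M=s["world_from_camera"];Km=s["camera_matrix"];print(M)
hsv=cv2.cvtColor(im,cv2.COLOR_RGB2HSV)
def w(uv,z):
    v=(np.array(uv)-Km[:2,2]);r=np.hypot(*v);t=r/Km[0,0];d=M[:3,:3]@np.r_[np.sin(t)*v/r,np.cos(t)];return M[:3,3]+d*(z-M[2,3])/d[2]
g=cv2.inRange(hsv,(50,120,60),(80,255,255));rd=cv2.inRange(hsv,(0,150,80),(8,255,255))
P=[]
for n,m in(("g",g),("r",rd)):
    k,l,st,c=cv2.connectedComponentsWithStats(m)
    for i in range(1,k):
        if st[i,4]>80 and 230<c[i][0]<390 and 140<c[i][1]<260: p=w(c[i],.05);print(n,c[i],st[i],p);P.append(p)
R=cv2.Rodrigues(o["ee_rot"])[0]
E
```

```text
8.55 [0.4784 0.1487 0.1325] [-3.1412 -0.0014 -0.2172] 0.04241133673912769
[[-0.2144 -0.9476 -0.2366  0.5477]
 [-0.9767  0.2078  0.053   0.1345]
 [-0.0011  0.2425 -0.9702  0.3112]
 [ 0.      0.      0.      1.    ]]
g [276.2106 203.285 ] [ 262  185   29   37 1021] [0.489  0.1855 0.05  ]
g [336.8771 203.4868] [ 323  186   29   36 1025] [0.4775 0.1336 0.05  ]
r [306.5435 203.6522] [298 195  18  18 230] [0.483  0.1595 0.05  ]
```

View pics/w6.png

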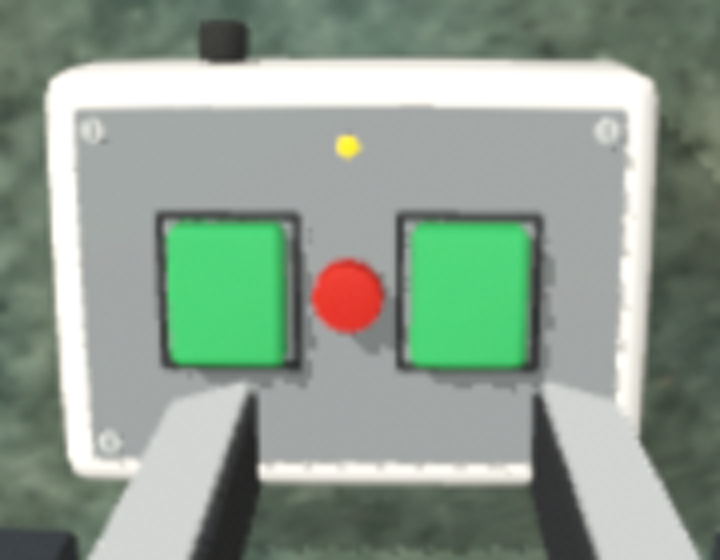

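Wrist pod centre is (0.483, 0.1595) and the fixed cameras give (0.479, 0.158). They agree within calibration, and key spacing is 53 mm against 54. I'll shift 11 mm along the jaws and descend to just above the keys.

>>> servo_tool(
  rows=[
    [[0.02, -0.07, 0.1], 0],
    [[0.02, -0.135, 0.25], 0],
    [[0.02, -0.135, 0.45], 0],
    [[0.02, -0.135, 0.6], 0],
    [[0.02, -0.135, 0.75], 0],
    [[0.02, -0.135, 0.85], 0],
    [[0.02, -0.135, 0.85], 0],
    [[0.02, -0.135, 0.85], 0],
  ],
)

```text
time: 9.27
tool_pos: [0.4814, 0.1592, 0.0629]
ee_rot: [3.141, 0.001, -0.217]
wrist_force: [0.7, -0.8, 0.1]
width: 0.042
```

```bash
python3 - <<'E'
from bench import robot
import cv2
o=robot.get_obs();print(o["tool_pos"],o["ee_rot"])
s=robot.snapshot("side");cv2.imwrite("pics/s7.png",cv2.resize(s["pixels"][200:290,270:370,::-1],None,fx=7,fy=6,interpolation=cv2.INTER_CUBIC))
s=robot.snapshot("wrist");cv2.imwrite("pics/w7.png",cv2.resize(s["pixels"][130:270,220:400,::-1],None,fx=4,fy=4,interpolation=cv2.INTER_CUBIC))
E
```

```text
[0.48135521 0.1592018  0.06286012] [ 3.14107148e+00  1.04710290e-03 -2.16701291e-01]
```

View pics/s7.png

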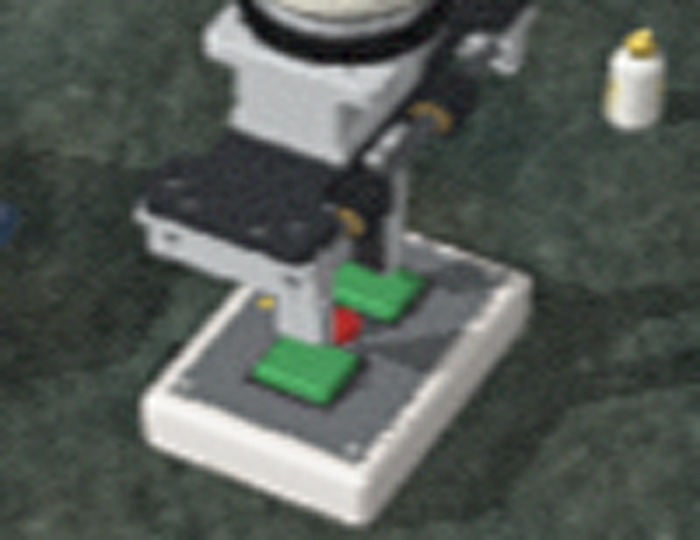

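View pics/w7.png

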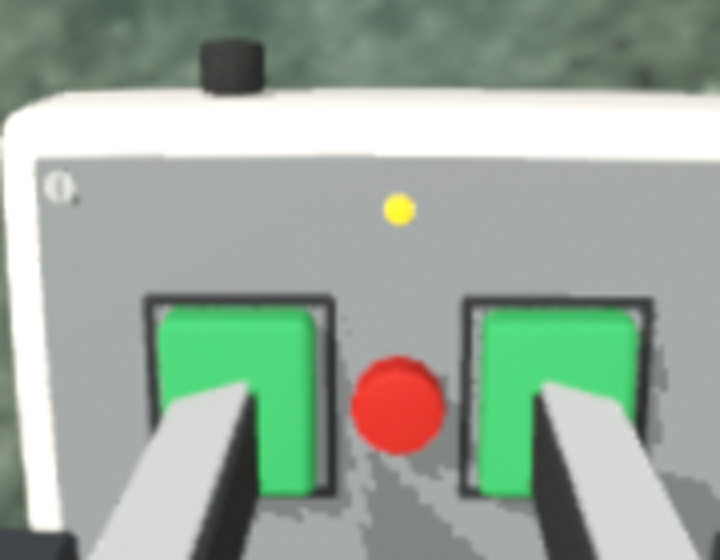

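Both tips are over the green keys and clear of red: inner edges at 253 and 537, red at 399. Pressing down slowly while watching force.

>>> servo_tool(
  rows=[
    [[0, 0, 0.04], 0],
    [[0, 0, 0.08], 0],
    [[0, 0, 0.11], 0],
    [[0, 0, 0.135], 0],
    [[0, 0, 0.15], 0],
    [[0, 0, 0.165], 0],
    [[0, 0, 0.18], 0],
    [[0, 0, 0.18], 0],
  ],
)

```text
time: 10.03
tool_pos: [0.4816, 0.1592, 0.0494]
ee_rot: [3.141, 0.0, -0.217]
wrist_force: [-2.3, -0.1, 3.9]
width: 0.0422
```

>>> servo_tool(
  rows=[
    [[0, 0, 0.015], 0],
    [[0, 0, 0.03], 0],
    [[0, 0, 0.04], 0],
    [[0, 0, 0.04], 0],
  ],
)

```text
time: 10.37
tool_pos: [0.4816, 0.1592, 0.0465]
ee_rot: [3.142, -0.0, -0.217]
wrist_force: [-3.0, -1.4, 7.0]
width: 0.0423
```

>>> servo_tool(
  rows=[
    [[0, 0, 0.01], 0],
    [[0, 0, 0.02], 0],
    [[0, 0, 0.03], 0],
    [[0, 0, 0.03], 0],
    [[0, 0, 0.03], 0],
  ],
)

```text
time: 10.78
tool_pos: [0.4816, 0.1592, 0.0446]
ee_rot: [3.141, -0.0, -0.217]
wrist_force: [-4.4, -1.2, 8.0]
width: 0.0424
```

>>> servo_tool(
  rows=[
    [[0, 0, 0.008], 0],
    [[0, 0, 0.015], 0],
    [[0, 0, 0.015], 0],
  ],
)

```text
time: 11.03
tool_pos: [0.4817, 0.1592, 0.0442]
ee_rot: [3.142, -0.0, -0.217]
wrist_force: [-5.0, -1.2, 11.4]
width: 0.0424
```

Nearly bottomed. A sideways force of -5 N in x is building, so I'll ease x back slightly while pressing a little more.

>>> servo_tool(
  rows=[
    [[-0.004, 0, 0.01], 0],
    [[-0.008, 0, 0.02], 0],
    [[-0.008, 0, 0.02], 0],
  ],
)

```text
time: 11.28
tool_pos: [0.4817, 0.1593, 0.0441]
ee_rot: [-3.142, -0.002, -0.217]
wrist_force: [-7.0, -1.8, 17.5]
width: 0.0423
```

>>> servo_tool(
  rows=[
    [[-0.008, 0, 0], 0],
    [[-0.016, 0, 0], 0],
    [[-0.016, 0, 0], 0],
  ],
)

```text
time: 11.53
tool_pos: [0.4816, 0.1593, 0.0441]
ee_rot: [-3.141, -0.005, -0.217]
wrist_force: [-4.3, -2.9, 14.6]
width: 0.0422
```

```bash
python3 - <<'E'
from bench import robot
import cv2
o=robot.get_obs();print(o["time"],o["tool_pos"],o["wrist_force"],o["wrist_torque"])
s=robot.snapshot("side");cv2.imwrite("pics/s8.png",cv2.resize(s["pixels"][200:290,270:370,::-1],None,fx=7,fy=6,interpolation=cv2.INTER_CUBIC))
s=robot.snapshot("wrist");cv2.imwrite("pics/w8.png",cv2.resize(s["pixels"][130:270,220:400,::-1],None,fx=4,fy=4,interpolation=cv2.INTER_CUBIC))
E
```

```text
11.5333 [0.48162467 0.15925071 0.04410398] [-4.31908174 -2.94086554 14.57638301] [-0.52112572  0.77211463  0.01312823]
```

View pics/w8.png

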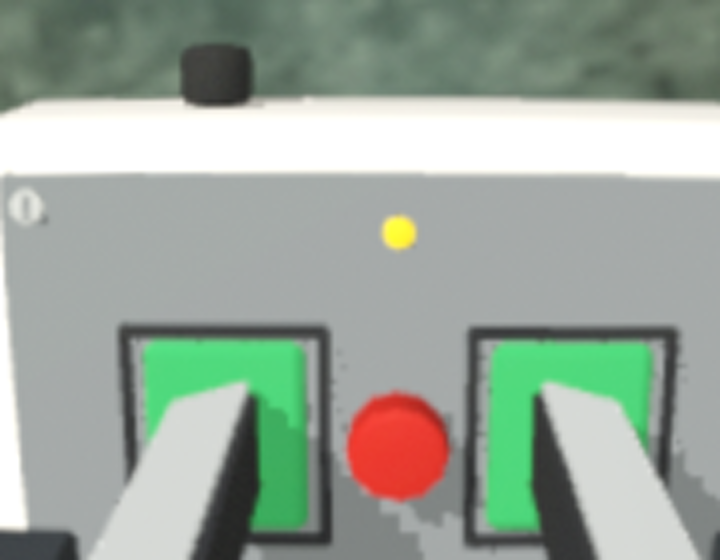

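View pics/s8.png

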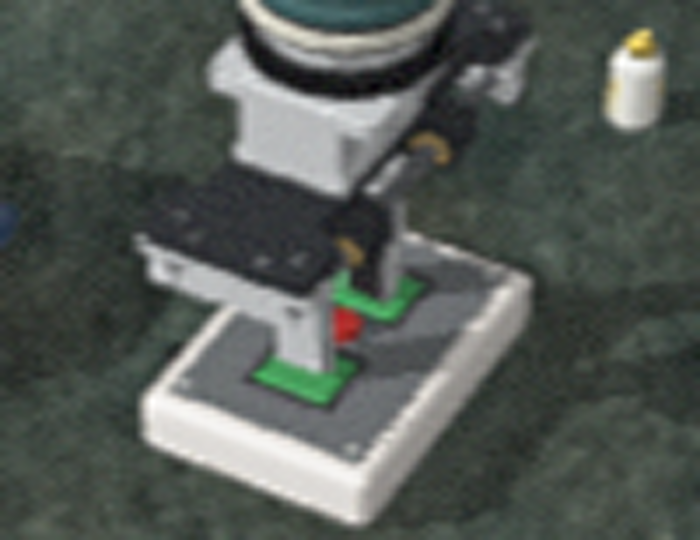

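Both keys are sunk, red stands proud, and the pod outline has not moved. The wrist moment is fully explained by lateral force × 0.18 m, so the two fingers are loaded equally. I'll add a little force and hold for more than 4 s.

>>> servo_tool(
  rows=[
    [[-0.006, 0, 0.01], 0],
    [[-0.012, 0, 0.02], 0],
    [[-0.012, 0, 0.02], 0],
    [[-0.012, 0, 0.02], 0],
  ],
)

```text
time: 11.97
tool_pos: [0.4817, 0.1593, 0.044]
ee_rot: [-3.141, -0.007, -0.217]
wrist_force: [-4.0, -3.9, 20.2]
width: 0.0424
```

>>> servo_tool(
  rows=[
    [[0, 0, 0], 0],
    [[0, 0, 0], 0],
    [[0, 0, 0], 0],
    [[0, 0, 0], 0],
    [[0, 0, 0], 0],
    [[0, 0, 0], 0],
    [[0, 0, 0], 0],
    [[0, 0, 0], 0],
    [[0, 0, 0], 0],
    [[0, 0, 0], 0],
    [[0, 0, 0], 0],
    [[0, 0, 0], 0],
  ],
)

```text
time: 12.97
tool_pos: [0.4817, 0.1593, 0.044]
ee_rot: [-3.141, -0.007, -0.217]
wrist_force: [-4.3, -3.3, 20.5]
width: 0.0427
```

>>> servo_tool(
  rows=[
    [[0, 0, 0], 0],
    [[0, 0, 0], 0],
    [[0, 0, 0], 0],
    [[0, 0, 0], 0],
    [[0, 0, 0], 0],
    [[0, 0, 0], 0],
    [[0, 0, 0], 0],
    [[0, 0, 0], 0],
    [[0, 0, 0], 0],
    [[0, 0, 0], 0],
    [[0, 0, 0], 0],
    [[0, 0, 0], 0],
  ],
)

```text
time: 13.97
tool_pos: [0.4817, 0.1593, 0.044]
ee_rot: [-3.141, -0.007, -0.217]
wrist_force: [-5.4, -3.8, 19.8]
width: 0.0422
```

>>> servo_tool(
  rows=[
    [[0, 0, 0], 0],
    [[0, 0, 0], 0],
    [[0, 0, 0], 0],
    [[0, 0, 0], 0],
    [[0, 0, 0], 0],
    [[0, 0, 0], 0],
    [[0, 0, 0], 0],
    [[0, 0, 0], 0],
    [[0, 0, 0], 0],
    [[0, 0, 0], 0],
    [[0, 0, 0], 0],
    [[0, 0, 0], 0],
  ],
)

```text
time: 14.97
tool_pos: [0.4816, 0.1593, 0.044]
ee_rot: [-3.141, -0.007, -0.217]
wrist_force: [-5.5, -4.1, 20.0]
width: 0.0425
```

>>> servo_tool(
  rows=[
    [[0, 0, 0], 0],
    [[0, 0, 0], 0],
    [[0, 0, 0], 0],
    [[0, 0, 0], 0],
    [[0, 0, 0], 0],
    [[0, 0, 0], 0],
    [[0, 0, 0], 0],
    [[0, 0, 0], 0],
    [[0, 0, 0], 0],
    [[0, 0, 0], 0],
    [[0, 0, 0], 0],
    [[0, 0, 0], 0],
  ],
)

```text
time: 15.97
tool_pos: [0.4816, 0.1593, 0.044]
ee_rot: [-3.141, -0.007, -0.217]
wrist_force: [-4.0, -4.4, 20.3]
width: 0.0423
```

```bash
python3 - <<'E'
from bench import robot
import cv2
o=robot.get_obs();print(o["time"],o["tool_pos"],o["wrist_force"],o["wrist_torque"])
s=robot.snapshot("scene");cv2.imwrite("pics/a9.png",cv2.resize(s["pixels"][225:300,270:370,::-1],None,fx=7,fy=7,interpolation=cv2.INTER_CUBIC))
E
```

```text
15.9667 [0.48162895 0.15929777 0.04400319] [-4.04400965 -4.40418881 20.27207726] [-0.71849496  0.98630932  0.00680318]
```

View pics/a9.png

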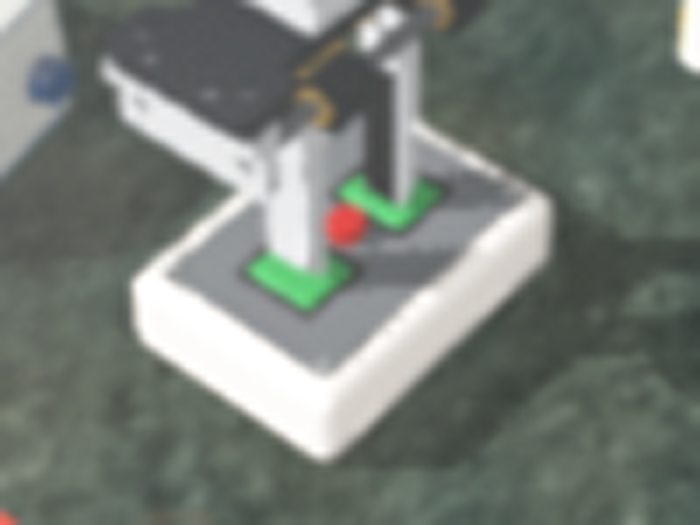

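Held for more than 4 s at 20 N with z stalled at 0.044 and both keys down. Letting go straight up.

>>> servo_tool(
  rows=[
    [[0.008, 0, -0.03], 0],
    [[0.016, 0, -0.07], 0],
    [[0.024, 0, -0.12], 0],
    [[0.024, 0, -0.17], 0],
    [[0.024, 0, -0.23], 0],
    [[0.024, 0, -0.35], 0],
    [[0.024, 0, -0.6], 0],
    [[0.024, 0, -0.9], 0],
    [[0.024, 0, -1], 0],
  ],
)

```text
time: 16.77
tool_pos: [0.4826, 0.16, 0.1227]
ee_rot: [-3.139, -0.005, -0.217]
wrist_force: [0.2, 0.4, 1.1]
width: 0.0425
```

>>> servo_tool(
  rows=[
    [[0, 0, -0.3], 0],
    [[0, 0, -0.6], 0],
    [[0, 0, -0.9], 0],
    [[0, 0, -0.9], 0],
    [[0, 0, -0.9], 0],
  ],
)

```text
time: 17.18
tool_pos: [0.4816, 0.1597, 0.1922]
ee_rot: [-3.14, -0.003, -0.217]
wrist_force: [-0.6, 0.5, -0.3]
width: 0.0423
```

```bash
python3 - <<'E'
from bench import robot
import cv2
o=robot.get_obs();print(o["time"],o["tool_pos"],o["wrist_force"])
for n in("side","scene"):
    s=robot.snapshot(n);cv2.imwrite(f"pics/{n}_end.png",s["pixels"][:,:,::-1])
    cv2.imwrite(f"pics/{n}_endc.png",cv2.resize(s["pixels"][90:310,270:450,::-1],None,fx=2.7,fy=2.7,interpolation=cv2.INTER_CUBIC))
s=robot.snapshot("wrist");cv2.imwrite("pics/w_end.png",s["pixels"][:,:,::-1])
E
```

```text
17.1833 [0.48157238 0.15972272 0.19222136] [-0.60005326  0.47962269 -0.32882729]
```

View pics/side_endc.png

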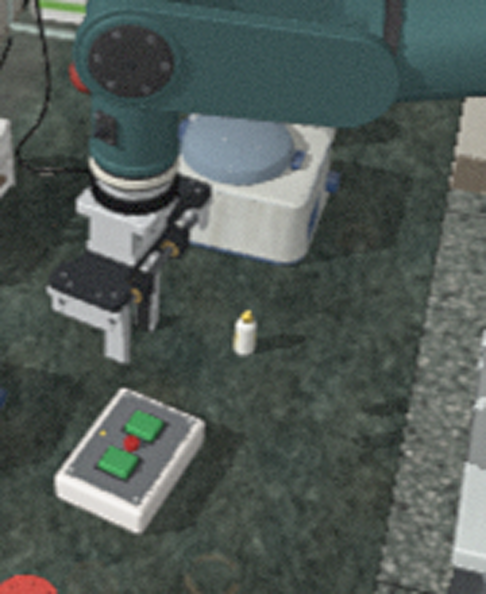

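View pics/w_end.png

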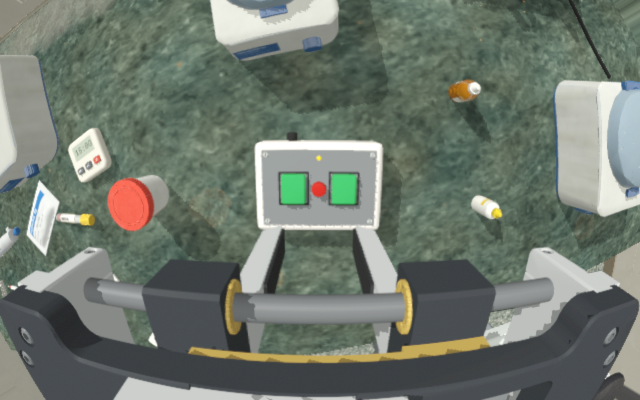

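View pics/scene_endc.png

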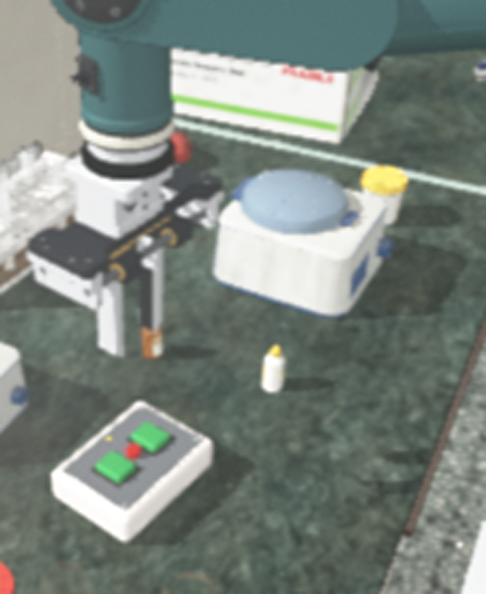

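The lid is shut, the keys are back up, the pod and bottles are where they were, and the robot is clear. Handing in.

```bash
python3 -c "
from bench import robot
print(robot.close_job())"
```

```text
the job is handed in; nothing more can be done
None
```

The centrifuge lid is shut, and both green keys were pressed together and released. I handed the job in at about 17 s of the 58 s allowed; it reports no verdict.

- **Lid:** I pushed it over from behind with the shut fingers. Pressing down lightly, they met it at 125 mm with 4.5 N, which matches the 126 mm shut height.
- **Keys:** I held both down for over 4 s with one fingertip on each, at about 20 N in all. The tips stopped at 44 mm, which is the full 6 mm of travel.
- **Last pictures:** The lid is shut, both green keys are back up and the gripper is clear. In every picture the red key stands proud. The pod, bottles and cups look unmoved, though I compared positions by eye only.

**Disagreement in the checks:** A sideways force of about 4–7 N built up during the press. I eased it a little by shifting the tool, but it did not go away. The tool moved no more than about 0.3 mm sideways while pressing. The two camera measurements of the pod's centre differed by about 4 mm, so I aimed between them.

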